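# Seal a flow cell in its clamp with the break-over torque wrench

### The arm

A 6-joint arm with a two-finger parallel gripper is mounted at the origin on a cart in front of the work surface, level with it; the furniture and walls round the work are solid. World frame = base frame: x ahead of the robot, y to its left, z up, the work surface at z = 0. Lengths are in mm, angles in rad, forces in N, time in s.
With the tool pointing down it reaches from about 300 to 950 mm from the base axis. Payload 3.1 kg.
Tool frame: the origin (TCP) lies at the very end of the fingers, on their centre line; the grasp point (between the pads) lies 19 mm behind it (tcp_to_grasp is the distance from the TCP to the grasp point, in mm); z points along the fingers, y is the direction in which the jaws open and shut (so a half turn about z gives the same grasp; the last joint's range is limited). The gripper opens to 85 mm and grips with 20 to 120 N. Pads are 22 mm wide; open, the fingers measure 114 mm over their backs; the gripper's body (76 mm by 85 mm) begins 54 mm behind the grasp point. The pads swing forward as they close: fully open they stand 13 mm farther back than shut.
Start: joints at [1.172, 0.308, 1.634, -0, 1.2, -0.07], TCP at [201.843, 591.516, 231.272] pointing down, gripper open.
Joint ranges: [-3.06, 3.06], [-0.79, 1.96], [0.05, 2.63], [-1.19, 4.34], [0.05, 2.64], [-2.94, 2.94]. Speed limits (rad/s): [2.79, 2.79, 3.14, 3.14, 3.14, 3.14].

### API

Orientations are given as a unit quaternion [w, x, y, z].
In Python, from workcell import * gives the robot as it stands.
- The arm moves only by the tool send_rows, never from a script. Its argument "series" is one flat list of numbers, 7 for each row, row after row: the turn, a rotation vector about the tool's x, y, z in rad, then the shift along the tool's x, y, z in cm, then the opening in per cent of the stroke, from 0 (shut) to 100 (fully open). A call has 1 to 20 rows; each row shifts and turns the commanded pose from where the row before left it, along the tool's axes as they then stand; what a row does not reach is not made up. A row lasts 1/8 s, in which the tool goes at most 62.5 mm and 10.7 degrees, less where a joint would pass 70% of its speed; a pose out of reach is approached as far as the arm can. A call with a gripper value outside its range is refused whole. The fingers move at their own pace and stop on an object; the grip force is fixed at half the most. Time passes only in rows, so rows that do not move let the fingers close. It gives the time, the measured TCP pose, the force and the opening at its end, in the units of the state.
- read_state(): the state, without advancing time (a new reading comes with each control period).
- capture(name): name is "scene" or "top" or "wrist"; returns a dict with "frame" (480x640x3 uint8, red, green, blue), "depth" (480x640 float32, mm along the optical axis (not along the pixel's ray), 0 where there is no reading), "vertical_fov" (degrees; the focal length in pixels is half the picture's height over the tangent of half this angle, whatever the lens; pixels are square), "cx", "cy" (the principal point, pixels), "T" (4x4, takes a point from camera to world coordinates); the wrist camera has in their place "hand_eye" (4x4, takes a point from camera to tool coordinates, whose origin is the TCP and whose axes are the flange's). Camera axes: x right, y down, z forward; pixel columns grow to the right and rows downward; lengths in mm; the calibration is good to about 2 mm. A picture is of the moment at which its call begins: read the wrist's pose just before it.
- job_done(): hands the job in, once; it reports no verdict.
The state is a dict: "time_s": time; "joint_pos": joint angles; "qd": joint speeds; "joint_torque": joint torques, N m; "tcp_pos": TCP position; "eef_rot": TCP orientation; "wrist_force": force on the tool from outside, world axes, zero at the start; "torque": the same for the moment, N m; "finger_gap": opening from 0.0 (shut) to 1.0 (fully open).
Only numpy, scipy, OpenCV 4.12 (cv2) and the standard library are available. Lean on these libraries where they do the work, as an engineer would, in place of code of your own. Each camera call takes 0.05 s, during which the arm holds its last target.

### The job

Set the flow cell flat on the bed of the clamp, lengthwise between its two jaws, and let go of it. Then swing the torque wrench on the clamp clockwise (seen from above) until the screw is tight and the wrench's hinge clearly breaks over; stop there without forcing the handle on to its stop, then ease off and let go, so that the handle straightens and the cell stays clamped. Leave the amber bottle, the beaker and the timer where they stand, and do not tip the cell over.

Things in the scene. Friction and masses are not known exactly. Their poses are not given: they have to be found in the camera images.
- flow_cell_center (a point): Loose flow cell, 0.28 to 0.46 kg, same after half a turn: block 90 long (its x) x 44 wide (y) x 32 mm high, grey metal side plates, white core, two blue plugs in the top. On its middle stands a steel lug 50 long (x) x 18 mm thick (y), 32 to 70 mm above the underside. Point: centre, 35 mm above the underside. Grasp the lug across its thickness, about 20 mm above this point.
- clamp_bed (a point): On the clamp's flat bed (top of its 150 x 205 mm base plate, 12 mm above the worktop), under the centre of a clamped cell. Jaws run along x, 28 mm high: fixed jaw's face at y = +22 mm, moving jaw on the -y side (see clamp_jaw_face). 8 mm high lips at x = +-51 mm leave the cell 6 mm of play at each end. Tightening pushes the cell against the fixed jaw. z up.
- clamp_jaw_face (a point): Middle of the moving jaw's face, 14 mm above the bed. At the start it leaves an opening of 51 to 57 mm to the fixed jaw for the 44 mm wide cell, so set the cell down about 3 mm to the -y side of clamp_bed.
- screw_axis (a point): On the vertical axis of the clamp's screw, at the wrench's mid-height (61 mm above the worktop), 105 mm from clamp_bed in the clamp's -y direction. The wrench's round steel head, 52 mm across, is fixed on the screw's brass hexagon and turns with it; local x points along the unbent handle.
- wrench_grip (a point): Centre of the wrench's black rubber grip: round, 25 mm thick, 92 mm long, lying level 61 mm above the worktop with nothing under it but the worktop; 150 mm from the screw axis. Its x axis runs along the handle, outward. Grasp it across from above, or push it sideways.
- clamp_screw (a joint): Turn of the screw and wrench head, rad, growing clockwise seen from above: 0 to 0.4 at the start, tight against its stop at 0.90. It turns with a steady friction of 0.45 N m (about 3 N at the grip) and stays where it is left; it drives the moving jaw, 14 mm per rad.
- wrench_break (a joint): Bend of the wrench's break-over hinge (45 mm from the screw axis), rad; 0 = straight. A spring keeps it straight until the screw is tight and the push on the grip reaches about 11 N; then it bends clockwise (growing) at little more force, damped 0.5 N m s/rad, to a stop at 0.50. Over 0.10 is broken over, over 0.42 forced. It straightens when let go.
- amber: Bystander: amber bottle with black cap, 58 mm across, 116 mm high; origin at the underside.
- beaker: Bystander: white plastic beaker, 64 mm across, 78 mm high; origin at the underside.
- bench_timer: Bystander: white bench timer lying face up, 58 x 66 x 18 mm; origin at the underside.
Mind the look-alikes: they are no part of the job. Leave any yellow look-alike of the part that bears flow_cell_center alone.

How it is judged (in metres and radians):
On the way, in this order (a step that is already met when the one before it is completed fails the run):
1. the flow cell stands flat and released on the bed, lengthwise between the jaws (x of flow_cell_center in the frame of clamp_bed between -0.009 and 0.009 m and z of flow_cell_center in the frame of clamp_bed between 0.031 and 0.039 m and angle between flow_cell_center's own z axis and vertical below 0.06 rad and angle between the x axis of flow_cell_center and the x axis of clamp_bed, either way round below 0.2 rad and y of flow_cell_center in the frame of clamp_bed between -0.016 and 0.004 m and contact force between the fingers and flow_cell below 0.2 N and linear speed of flow_cell below 0.02 m/s), for 0.3 s.
2. with the cell between the jaws the screw is tight and the wrench's hinge has broken over (bent more than 0.10 rad) (x of flow_cell_center in the frame of clamp_bed between -0.009 and 0.009 m and z of flow_cell_center in the frame of clamp_bed between 0.031 and 0.039 m and angle between flow_cell_center's own z axis and vertical below 0.06 rad and angle between the x axis of flow_cell_center and the x axis of clamp_bed, either way round below 0.2 rad and value of joint clamp_screw above 0.86 rad and value of joint wrench_break above 0.1 rad), for 0.1 s.
At the end, for the whole second after the job is handed in: The cell stands flat at rest on the bed, pressed by the moving jaw, within 9 mm along and 4 mm across of the clamped position and within 0.08 rad of the jaws' direction; the screw is still tight (above 0.85 rad) and the wrench handle is straight again (bend below 0.05 rad) (x of flow_cell_center in the frame of clamp_bed between -0.009 and 0.009 m and z of flow_cell_center in the frame of clamp_bed between 0.031 and 0.039 m and angle between flow_cell_center's own z axis and vertical below 0.06 rad and angle between the x axis of flow_cell_center and the x axis of clamp_bed, either way round below 0.2 rad and y of flow_cell_center in the frame of clamp_bed between -0.004 and 0.004 m and angle between the x axis of flow_cell_center and the x axis of clamp_bed, either way round below 0.08 rad and value of joint clamp_screw above 0.85 rad and value of joint wrench_break below 0.05 rad and contact force between flow_cell and clamp_jaw above 1 N and linear speed of flow_cell below 0.02 m/s); the robot touches nothing.
It fails at once if the wrench handle is forced on after the break-over, close to its stop (bent more than 0.42 rad) (value of joint wrench_break above 0.42 rad).
It fails at once if the flow cell is tipped over (more than 0.6 rad) (angle between flow_cell_center's own z axis and vertical above 0.6 rad).
It fails at once if the amber bottle is pushed more than 3 cm (distance of amber from where it was at the start of the episode above 0.03 m).
It fails at once if the plastic beaker is pushed more than 3 cm (distance of beaker from where it was at the start of the episode above 0.03 m).
It fails at once if the timer is pushed more than 3 cm (distance of bench_timer from where it was at the start of the episode above 0.03 m).
It also fails if it takes over 64 s, if anything falls off the work surface, if the arm or the gripper's body presses on something with over 40 N, if the wrist force passes 120 N, or if a joint passes its speed limit or range.

## Working session

There is one attempt and no reset: what is moved stays moved. The work goes in short steps, Python scripts to look and compute and a tool call to move; the robot and the scene stay as the last step left them, time stands still between calls to the robot, and variables do not carry over. Pictures are saved under pics/ and viewed, and the job is handed in when it is done.

Besides the shell and the picture viewer there is one more tool, called after "Emit:" as a command line: name --argument value ..., lists and objects as JSON in quotes. send_rows: Moves the arm, as the interface text tells. Its arguments: {"type":"object","properties":{"series":{"type":"array"}},"required":["series"]}

```bash
mkdir -p pics; ls
cat > h.py <<'E'
from workcell import *
import numpy as np, cv2
from scipy.spatial.transform import Rotation as R
def Rt(q): return R.from_quat([q[1],q[2],q[3],q[0]]).as_matrix()
def cap(n,save=None):
    s=read_state(); c=capture(n)
    c['f']=240/np.tan(np.radians(c['vertical_fov']/2))
    if 'T' not in c:
        T=np.eye(4);T[:3,:3]=Rt(s['eef_rot']);T[:3,3]=s['tcp_pos']
        c['T']=T@np.array(c['hand_eye'])
    if save:
        cv2.imwrite('pics/%s.png'%save,c['frame'][:,:,::-1]); np.savez('pics/%s.npz'%save,**{k:np.array(v) for k,v in c.items()})
    return c
def load(n): return dict(np.load('pics/%s.npz'%n))
def px(c,u,v,d=None,z=None):
    T=np.array(c['T']); r=np.array([(u-c['cx'])/c['f'],(v-c['cy'])/c['f'],1.])
    if z is not None:
        w=T[:3,:3]@r; return T[:3,3]+w*(z-T[2,3])/w[2]
    if d is None: d=float(c['depth'][int(round(v)),int(round(u))])
    return T[:3,:3]@(r*d)+T[:3,3]
def crop(n,u0,v0,u1,v1,k,out):
    im=cv2.imread('pics/%s.png'%n)[v0:v1,u0:u1]; cv2.imwrite('pics/%s.png'%out,cv2.resize(im,None,fx=k,fy=k,interpolation=cv2.INTER_CUBIC))
E
python3 - <<'E'
from h import *
print(read_state())
for n in ['scene','top','wrist']:
    c=cap(n,n+'0'); print(n,c['vertical_fov'],c['cx'],c['cy'],np.round(c['T'],3).tolist())
E
```

```text
pics
{'time_s': 0.0, 'joint_pos': array([ 1.17229542e+00,  3.09018868e-01,  1.63519135e+00, -6.62950327e-06,
        1.19968975e+00, -6.97300132e-02]), 'qd': array([ 0.00105712, -0.00011415,  0.00035083,  0.00079264, -0.00142339,
       -0.00045225]), 'joint_torque': array([ 1.31417917e-03, -4.15267289e+01, -2.76658738e+01,  1.86245165e-05,
        1.05426085e-02, -7.36832078e-06]), 'tcp_pos': array([201.52585064, 590.75034536, 230.03615362]), 'eef_rot': array([-2.64624334e-04,  1.63644793e-01,  9.86518652e-01, -1.12289890e-03]), 'wrist_force': array([-0.8196645 , -0.30164624,  0.28463867]), 'torque': array([ 0.00082422, -0.04909603,  0.02278165]), 'finger_gap': 1.0045422900839294}
scene 43.14363768120982 315.76304198337596 240.11920842905636 [[-0.82, -0.301, 0.488, -168.221], [-0.573, 0.437, -0.693, 1170.777], [-0.005, -0.848, -0.53, 865.975], [0.0, 0.0, 0.0, 1.0]]
top 51.21831687073005 318.451708070746 241.15602576908464 [[0.028, -0.996, 0.082, 478.359], [-0.999, -0.025, 0.032, 131.371], [-0.03, -0.083, -0.996, 1246.026], [0.0, 0.0, 0.0, 1.0]]
wrist 59.942795242437086 319.9938515142143 236.38042579673143 [[0.323, 0.899, 0.295, 124.675], [0.946, -0.306, -0.105, 616.468], [-0.004, 0.314, -0.95, 374.014], [0.0, 0.0, 0.0, 1.0]]
```

View pics/top0.png

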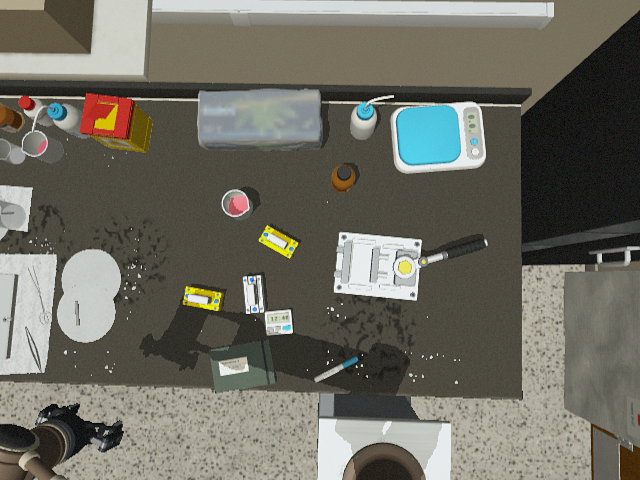

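View pics/scene0.png

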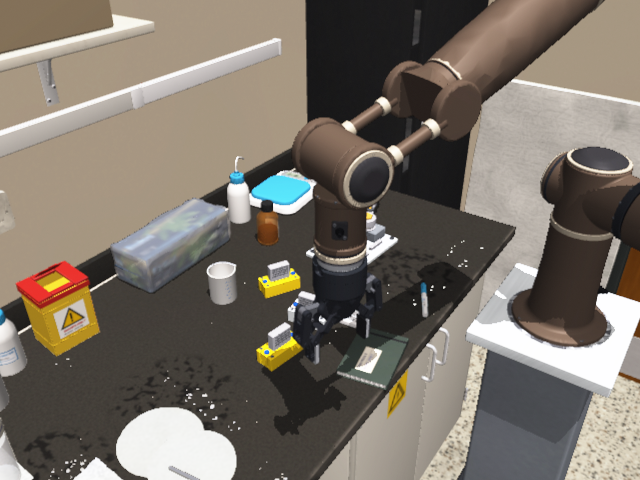

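Run:
```python
from h import *
crop('top0',220,250,320,350,6,'c1'); crop('top0',320,215,500,315,4,'c2')
```

```text
(no output)
```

View pics/c1.png

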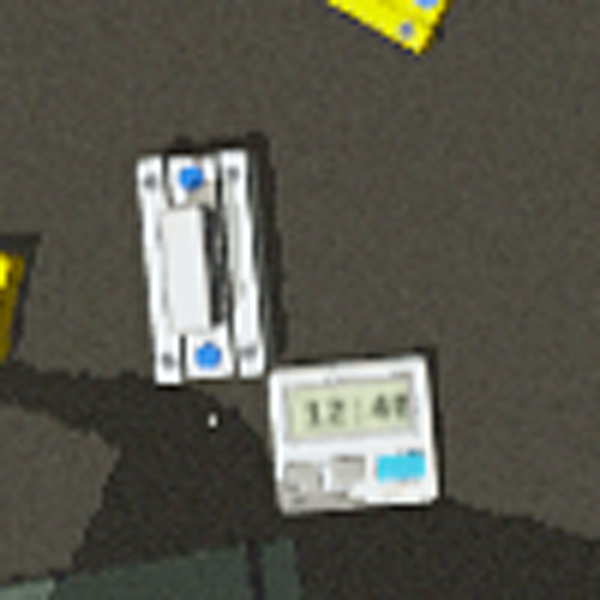

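View pics/c2.png

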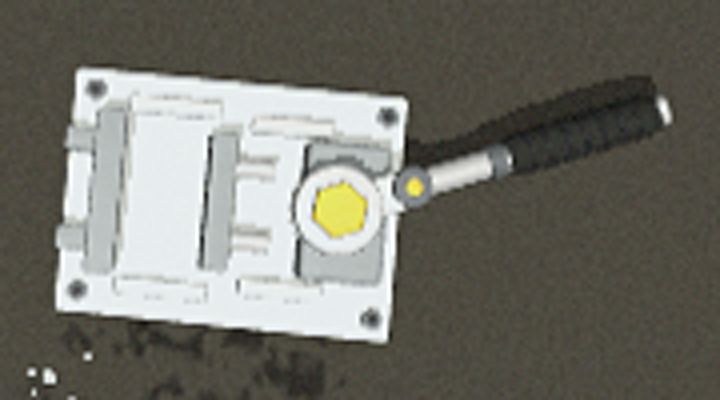

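View pics/wrist0.png

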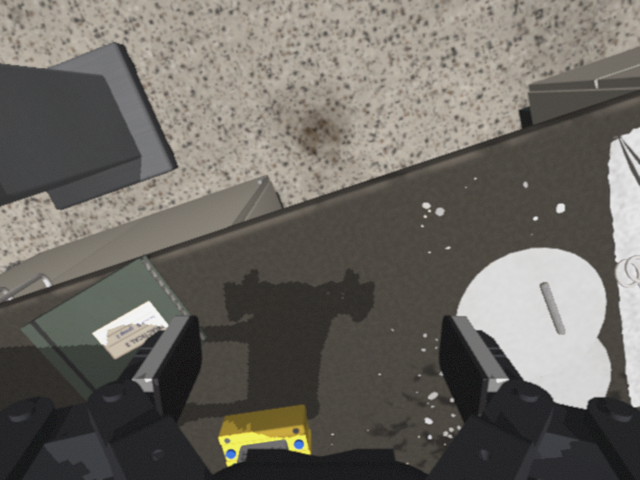

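Run:
```python
from h import *
c=load('top0')
P=lambda pts,k,o,z:np.array([px(c,o[0]+(u+.5)/k-.5,o[1]+(v+.5)/k-.5,z=z)[:2] for u,v in pts])
A=P([(138,160),(245,152),(268,378),(157,385)],6,(220,250),32);print('block',A.round(1).tolist(),A.mean(0))
d=(A[0]+A[1]-A[2]-A[3]);print('ang',np.arctan2(d[1],d[0]), np.linalg.norm(d)/2,np.linalg.norm(A[0]-A[1]))
L=P([(163,208),(202,207),(212,330),(173,333)],6,(220,250),70);print('lug',L.mean(0)); d=(L[0]+L[1]-L[2]-L[3]);print(np.arctan2(d[1],d[0]),np.linalg.norm(d)/2)
pl=P([(190,178),(208,355)],6,(220,250),32);print('plugs',pl.mean(0),np.arctan2(*(pl[0]-pl[1])[::-1]))
B=P([(78,67),(410,98),(387,343),(57,309)],4,(320,215),12);print('base',B.round(1).tolist(),B.mean(0))
d=B[0]+B[1]-B[2]-B[3];e=B[0]+B[3]-B[1]-B[2];print(np.arctan2(d[1],d[0]),np.arctan2(-e[0],e[1]),np.linalg.norm(d)/2,np.linalg.norm(e)/2)
J=P([(97,95),(375,116),(371,318),(77,289)],4,(320,215),12);print('screwholes',J.mean(0))
for n,p in dict(hex=(340,209),head=(310,215),hinge=(413,187),grip0=(512,158),gripend=(655,110),gripmid=(580,132),fj=(105,190),mj=(222,200),bed=(165,195)).items():
    u,v=320+p[0]/4,215+p[1]/4
    print(n,px(c,u,v).round(1))
T=P([(270,368),(425,355),(437,498),(285,512)],6,(220,250),18);print('timer',T.mean(0),T.round(0).tolist())
for n,u,v in [('amber',343,174),('beaker',236,204)]: print(n,px(c,u,v).round())
for z in (61,75,70):print(z,P([(340,209)],4,(320,215),z),P([(413,187)],4,(320,215),z),P([(655,110),(508,158)],4,(320,215),z).tolist())
# fixed jaw face / moving face on top z=40
print('faces',P([(132,105),(117,272),(214,125),(200,268)],4,(320,215),40).round(1).tolist())
```

```text
block [[488.6, 352.4], [493.0, 309.0], [402.6, 296.3], [398.5, 341.0]] [445.65183504 324.65515494]
ang 0.1323517563398319 91.03221755505655 43.60668770377361
lug [446.12418992 324.26509994]
0.12029941562210167 48.438072722821026
plugs [446.46539027 325.88977481] 0.1409924516724729
base [[606.0, 120.4], [591.9, -84.0], [441.8, -71.7], [456.7, 129.6]] [524.12321271  23.60400035]
-0.0718200842820539 -0.07138728887645046 150.1176662107015 203.37875233228897
screwholes [523.79086977  25.36696154]
hex [519.5 -34.1  75.1]
head [515.6 -17.3  71. ]
hinge [533.3 -76.   76.1]
grip0 [ 552.  -133.9   71.6]
gripend [ 582.4 -217.4   68.4]
gripmid [ 568.1 -172.9   72.6]
fj [528.5 101.6  37.1]
mj [524.3  31.3  37.9]
bed [527.4  64.1  11.3]
timer [380.59093081 262.27581774] [[406.0, 298.0], [413.0, 235.0], [356.0, 228.0], [348.0, 289.0]]
amber [728. 116. 115.]
beaker [668. 379.  16.]
61 [[520.82213335 -35.19332208]] [[534.90359097 -77.75229699]] [[583.9517435599823, -218.73428539374964], [553.439564558838, -133.11437418022223]]
75 [[520.32047473 -33.22551701]] [[534.23557282 -75.2816966 ]] [[582.7042663831502, -214.59811187097017], [552.5525608443148, -129.98972152707876]]
70 [[520.49963852 -33.92830454]] [[534.47415073 -76.16405388]] [[583.1497939463045, -216.07531670053424], [552.8693478852159, -131.10566890320143]]
faces [[580.9, 87.6], [480.3, 94.3], [570.1, 38.0], [484.0, 44.8]]
```

Emit:
send_rows --series '[0,0,-0.153,0,0,0,100,0,0,-0.153,0,0,0,100,0,0,-0.153,0,0,0,100,0,0,0,-1,-1.5,0.3,100,0,0,0,-2,-3,0.7,100,0,0,0,-2,-3,0.7,100,0,0,0,-2.3,-3.2,0.7,100,0,0,0,-2.4,-3.4,0.7,100,0,0,0,-2.4,-3.4,0.8,100,0,0,0,-2.4,-3.4,0.8,100,0,0,0,-2.2,-3,0.8,100,0,0,0,-2,-3,0.8,100,0,0,0,-1.4,-2,0.7,100,0,0,0,-0.6,-0.7,0,100,0,0,0,0,0,0,100,0,0,0,0,0,0,100]'

```text
time_s: 2.15
tcp_pos: [445.2, 325.4, 161.6]
eef_rot: [0.0, -0.065, 0.998, 0.0]
wrist_force: [0.3, 0.0, 0.2]
finger_gap: 1.0
```

Run:
```python
from h import *
s=read_state();print(s['tcp_pos'],s['eef_rot'],s['joint_pos'],s['wrist_force'],s['qd'])
cap('wrist','w1')
```

```text
[445.17316623 325.44262905 161.61264071] [ 9.24916231e-05 -6.50428779e-02  9.97882432e-01  2.60861348e-04] [ 5.52078809e-01  2.46089123e-01  1.86652754e+00  4.37217886e-04
  1.02856841e+00 -1.14912072e+00] [0.30701751 0.02844435 0.15154894] [ 0.00943579 -0.0016978  -0.00073389 -0.00168896 -0.00101402 -0.00400986]
```

View pics/w1.png

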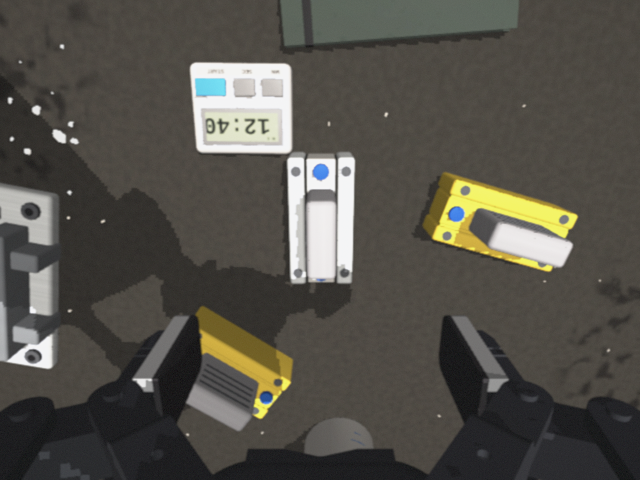

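Run:
```python
from h import *
crop('w1',270,140,370,300,5,'c3')
c=load('w1')
P=lambda pts,z:np.array([px(c,u,v,z=z)[:2] for u,v in pts])
A=P([(288,154),(354,154),(355,282),(290,283)],32);print(A.round(1).tolist(),A.mean(0))
L=P([(307,201),(335,201),(336,279),(307,279)],70);print(L.round(1).tolist(),L.mean(0))
for p in [(321,240),(330,165),(300,160)]:print(px(c,*p))
```

```text
[[400.8, 297.7], [395.2, 340.2], [484.8, 355.0], [491.7, 308.8]] [443.1239725  325.40536205]
[[421.1, 313.7], [419.0, 329.8], [467.6, 337.4], [470.0, 319.7]] [444.41391526 325.15364207]
[443.14218369 324.8296336   71.5928362 ]
[404.34919098 325.72398559  31.51217073]
[403.36854674 305.90300601  33.61366101]
```

View pics/c3.png

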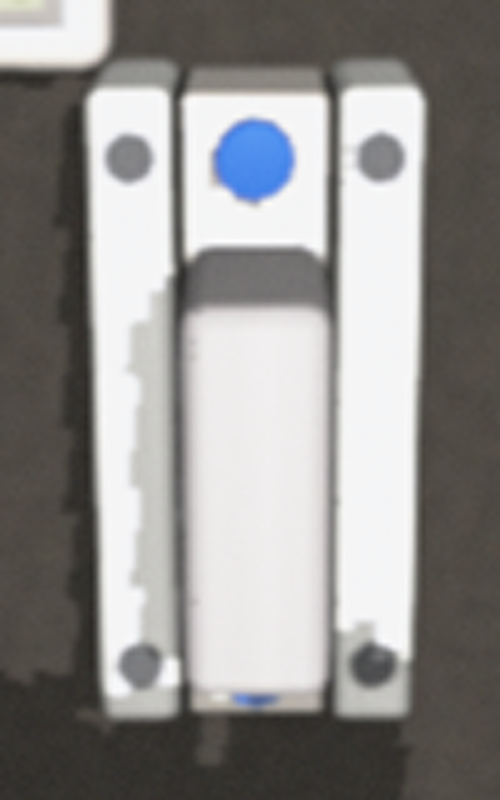

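Emit:
send_rows --series '[0,0,0,0,0,1,50,0,0,0,0,0,2,50,0,0,0,0,0,2.5,50,0,0,0,0,0,2.5,50,0,0,0,0,0,2,50,0,0,0,0,0,1.5,50,0,0,0,0,0,0.8,50,0,0,0,0,0,0,50,0,0,0,0,0,0,50]'

```text
time_s: 3.32
tcp_pos: [446.2, 325.4, 39.0]
eef_rot: [0.001, -0.065, 0.998, 0.0]
wrist_force: [0.4, -0.6, 0.6]
finger_gap: 0.502
```

Run:
```python
from h import *
s=read_state();print(s['tcp_pos'],s['eef_rot'],s['wrist_force'],s['finger_gap'])
cap('wrist','w2')
```

```text
[446.18503248 325.36077206  39.00710857] [ 7.08160726e-04 -6.50697430e-02  9.97880397e-01  3.75667845e-04] [ 0.42183903 -0.60612672  0.61031614] 0.5020447189427817
```

View pics/w2.png

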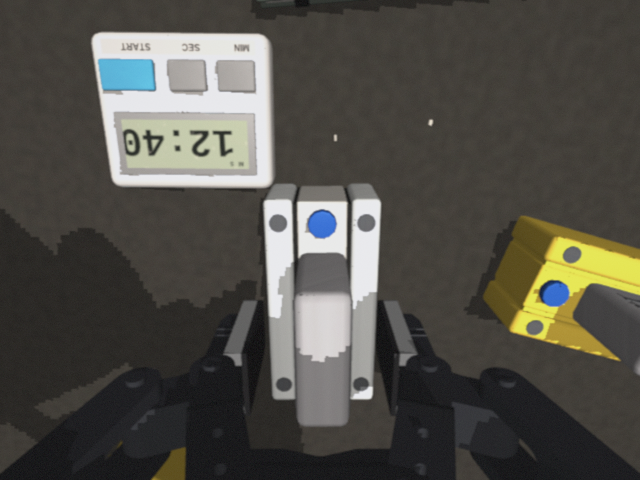

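Emit:
send_rows --series '[0,0,0,0,0,0,0,0,0,0,0,0,0,0,0,0,0,0,0,0,0,0,0,0,0,0,0,0,0,0,0,0,0,0,0,0,0,0,0,0,-0.5,0,0,0,0,0,0,-1,0,0,0,0,0,0,-2,0,0,0,0,0,0,-2.5,0,0,0,0,0,0,-2.5,0,0,0,0,0,0,-2,0,0,0,0,0,0,-1,0,0,0,0,0,0,-0.5,0,0,0,0,0,0,0,0,0,0,0,0,0,0,0]'

```text
time_s: 5.25
tcp_pos: [444.8, 324.4, 157.3]
eef_rot: [-0.001, -0.065, 0.998, -0.001]
wrist_force: [-0.6, 0.6, -3.3]
finger_gap: 0.199
```

Run:
```python
from h import *
s=read_state();print(s['tcp_pos'],s['eef_rot'],s['wrist_force'],s['finger_gap'])
cap('wrist','w3')
```

```text
[444.84402983 324.44378976 157.25306934] [-8.99977239e-04 -6.50745966e-02  9.97879869e-01 -5.04729772e-04] [-0.63268195  0.63175067 -3.29032929] 0.19908614294025312
```

View pics/w3.png

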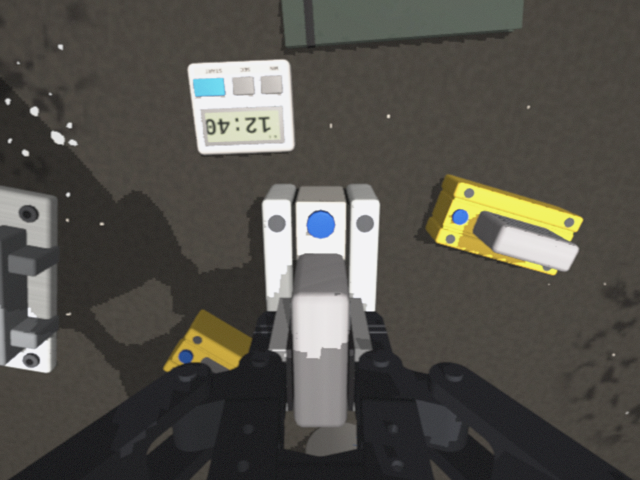

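Emit:
send_rows --series '[0,0,0.05,0,0,-1,0,0,0,0.1,0,0,-2,0,0,0,0.05,-0.4,-0.5,-1.5,0,0,0,0,-1.2,-1.5,-0.8,0,0,0,0,-2,-2.5,0,0,0,0,0,-2.4,-3,0,0,0,0,0,-2.5,-3.1,0,0,0,0,0,-2.5,-3.1,0,0,0,0,0,-2.5,-3.1,0,0,0,0,0,-2.3,-2.8,0,0,0,0,0,-2,-2.5,0,0,0,0,0,-1,-1.3,0,0,0,0,0,-0.4,-0.5,0,0,0,0,0,0,0,0,0,0,0,0,0,0,0,0]'

```text
time_s: 7.18
tcp_pos: [620.0, 74.3, 211.1]
eef_rot: [-0.0, 0.034, 0.999, 0.0]
wrist_force: [-0.1, -0.0, -3.0]
finger_gap: 0.199
```

Run:
```python
from h import *
s=read_state();print(s['tcp_pos'],s['eef_rot'],s['wrist_force'],s['finger_gap'])
cap('wrist','w4')
```

```text
[619.95386534  74.25673465 211.13479812] [-4.19638348e-04  3.43024172e-02  9.99411389e-01  2.08140906e-04] [-0.0966368  -0.03142889 -3.02231523] 0.19890672973027967
```

View pics/w4.png

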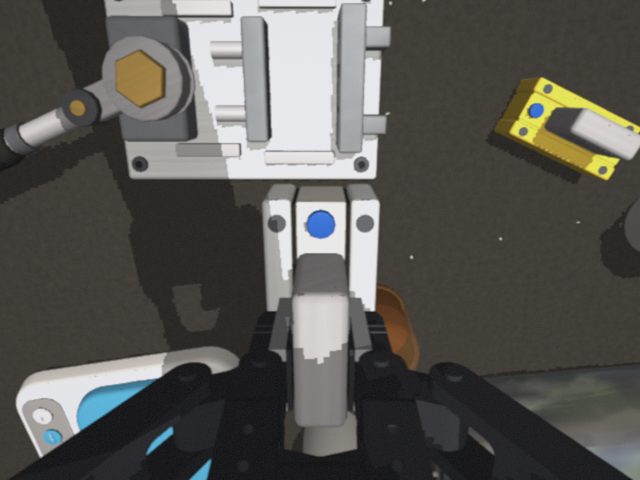

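Run:
```python
from h import *
crop('w4',100,0,400,200,2.6,'c4'); crop('w4',240,170,400,440,2.2,'c5')
```

```text
(no output)
```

View pics/c4.png

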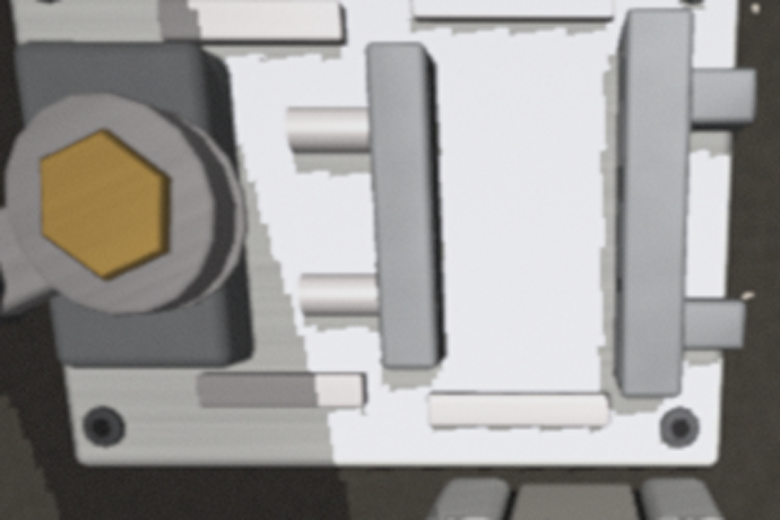

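View pics/c5.png

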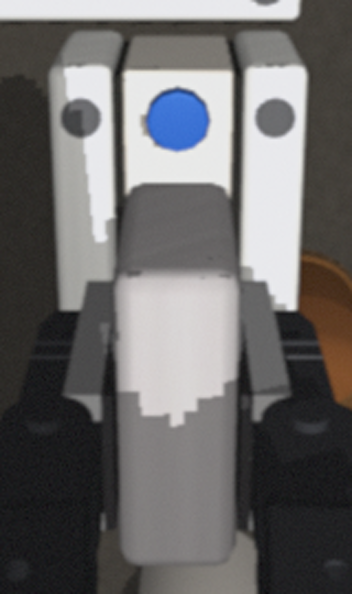

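Run:
```python
from h import *
c=load('w4'); s=np.array([619.954,74.257])
P=lambda pts,z,o=(100,0),k=2.6:np.array([px(c,o[0]+(u+.5)/k-.5,o[1]+(v+.5)/k-.5,z=z)[:2] for u,v in pts])
phi=-.0715; ex=np.array([np.cos(phi),np.sin(phi)]);ey=np.array([-ex[1],ex[0]])
C=lambda p:np.array([p@ex,p@ey]).T
fj=P([(628,12),(617,393)],40); mj=P([(424,48),(437,366)],40)
print('fj',C(fj),'mj',C(mj),'ang',np.arctan2(*(fj[0]-fj[1])[::-1])+np.pi, )
print('lips top z20',C(P([(412,17),(612,19),(430,392),(608,393)],20)))
print('plate edge',C(P([(80,464),(715,464)],12)))
print('hex',P([(104,204)],75),C(P([(104,204)],75)))
print('topcam screw', C(np.array([[520.3,-33.2]])))
# cell in hand
zt=211.13-39
L=P([(118,275),(238,275),(235,562),(122,562)],zt+70,(240,170),2.2);print('lug',C(L),C(L).mean(0))
B=P([(50,68),(306,70)],zt+32,(240,170),2.2);print('block near edge',C(B))
pl=P([(178,120),(80,118),(274,118)],zt+32,(240,170),2.2);print('plug,screws',C(pl))
print('tcp',C(s[None]))
for p in [(321,224),(321,300),(278,260)]:print(px(c,*p))
```

```text
fj [[470.97146924 131.00807596]
 [568.26801157 129.66611633]] mj [[479.47353684  77.83007519]
 [560.83092065  78.26156386]] ang 6.197893711810772
lips top z20 [[468.4732629   72.31871992]
 [468.83070423 127.49225329]
 [570.43987147  73.35874418]
 [570.58330984 127.69997617]]
plate edge [[594.34618986 -40.33123734]
 [593.73809592 162.36385398]]
hex [[518.34382436 -33.81460037]] [[519.43512155   3.30181065]]
topcam screw [[521.34239259   4.05458812]]
lug [[587.46427563 109.36284062]
 [587.40746851 125.6928554 ]
 [635.72100783 126.37895664]
 [635.79233415 109.13878097]] [611.59627153 117.64335841]
block near edge [[567.64137621  95.85957307]
 [567.85369327 139.07186442]]
plug,screws [[576.72355564 117.4916925 ]
 [576.4188725  100.65775382]
 [576.31308228 133.97420918]]
tcp [[613.06514223 118.35622312]]
[582.22103022  76.22219697 208.61215871]
[596.12156365  75.24977502 242.05600434]
[596.32010198  58.6846235  205.81942725]
```

Emit:
send_rows --series '[0,0,0.003,0.5,-0.1,0,0,0,0,0,1.5,-0.2,0,0,0,0,0,2.2,-0.3,0,0,0,0,0,2.2,-0.3,0.5,0,0,0,0,1.7,-0.25,1.5,0,0,0,0,0.85,-0.12,2.5,0,0,0,0,0.3,-0.05,2.5,0,0,0,0,0,0,2.5,0,0,0,0,0,0,2,0,0,0,0,0,0,0.7,0,0,0,0,0,0,0,0,0,0,0,0,0,0,0,0,0,0,0,0,0,0]'

```text
time_s: 8.85
tcp_pos: [528.3, 66.9, 90.4]
eef_rot: [0.001, 0.036, 0.999, 0.0]
wrist_force: [-1.0, -0.6, -3.4]
finger_gap: 0.193
```

Run:
```python
from h import *
s=read_state();print(s['tcp_pos'],s['eef_rot'],s['wrist_force'],s['finger_gap'])
cap('wrist','w5')
phi=-.0715; ex=np.array([np.cos(phi),np.sin(phi)]);ey=np.array([-ex[1],ex[0]])
p=s['tcp_pos'][:2];print(p@ex,p@ey)
```

```text
[528.30289097  66.89723711  90.35592418] [1.03802545e-03 3.63565113e-02 9.99338341e-01 8.18967197e-05] [-0.999765   -0.58620976 -3.35061253] 0.19273298192662916
522.1739798954138 104.46779244906912
```

View pics/w5.png

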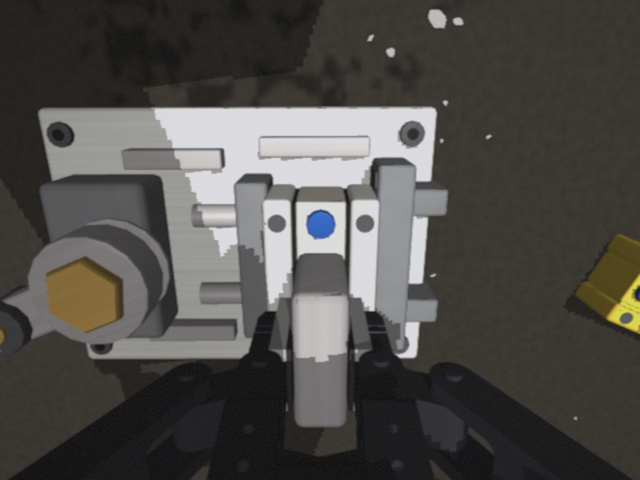

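Emit:
send_rows --series '[0,0,0,0.15,0.06,0.4,0,0,0,0,0,0,0.8,0,0,0,0,0,0,0.8,0,0,0,0,0,0,0.6,0,0,0,0,0,0,0.4,0,0,0,0,0,0,0.3,0,0,0,0,0,0,0.2,0,0,0,0,0,0,0.15,0,0,0,0,0,0,0,0,0,0,0,0,0,0,0]'

```text
time_s: 10.15
tcp_pos: [526.1, 67.6, 53.0]
eef_rot: [0.0, 0.036, 0.999, 0.0]
wrist_force: [-0.1, -0.3, -3.2]
finger_gap: 0.204
```

Run:
```python
from h import *
s=read_state();print(s['tcp_pos'],s['eef_rot'],s['wrist_force'],s['torque'],s['finger_gap'])
cap('wrist','w6')
```

```text
[526.14414612  67.55503872  52.95079705] [1.82580525e-04 3.63895852e-02 9.99337663e-01 1.83010241e-05] [-0.14245998 -0.30519025 -3.16195866] [-0.00948355 -0.04164352  0.00998244] 0.20353835253029845
```

View pics/w6.png

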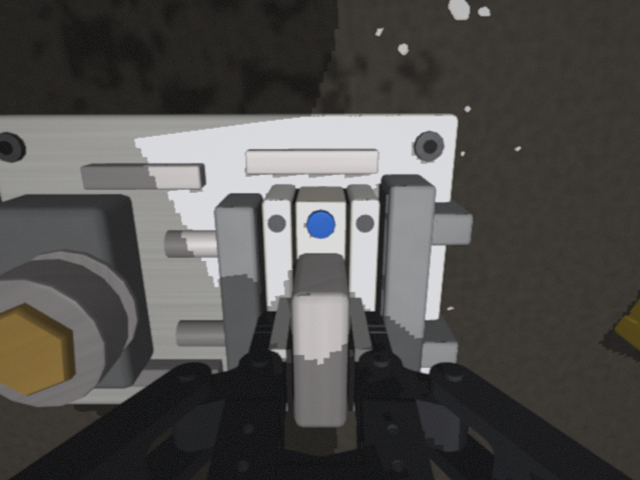

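Emit:
send_rows --series '[0,0,0,0,0,0.1,0,0,0,0,0,0,0.1,0,0,0,0,0,0,0,0,0,0,0,0,0,0,0]'

```text
time_s: 10.7
tcp_pos: [526.0, 67.6, 51.0]
eef_rot: [0.0, 0.036, 0.999, 0.0]
wrist_force: [-1.5, 0.5, -0.0]
finger_gap: 0.201
```

Emit:
send_rows --series '[0,0,0,0,0,0.05,0,0,0,0,0,0,0,0,0,0,0,0,0,0,30,0,0,0,0,0,0,40,0,0,0,0,0,0,50,0,0,0,0,0,0,50,0,0,0,0,0,0,50]'

```text
time_s: 11.58
tcp_pos: [526.0, 67.5, 50.2]
eef_rot: [-0.0, 0.036, 0.999, 0.0]
wrist_force: [-0.0, 0.3, -0.2]
finger_gap: 0.5
```

Run:
```python
from h import *
s=read_state();print(s['tcp_pos'],s['wrist_force'],s['finger_gap'])
cap('wrist','w7')
```

```text
[525.99023225  67.53470816  50.20565496] [-0.00894624  0.30049345 -0.16385551] 0.4995015175321552
```

View pics/w7.png

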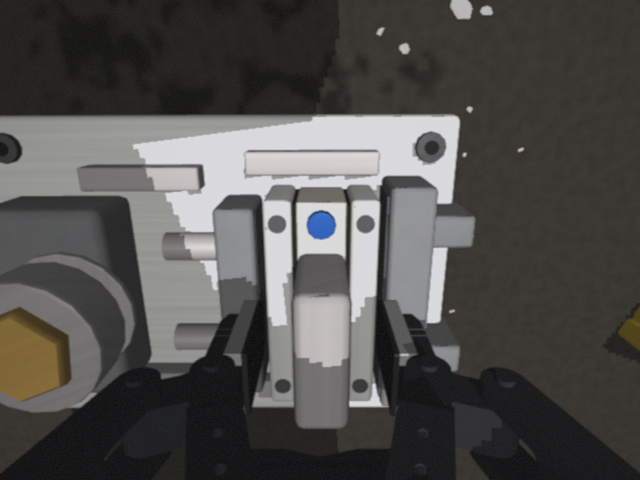

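Emit:
send_rows --series '[0,0,0,0,0,-0.4,55,0,0,0,0,0,-1.2,55,0,0,0,0,0,-2.4,55,0,0,0,0,0,-3,55,0,0,0,0,0,-3,55,0,0,0,0,0,-3,30,0,0,0,-1,-1,-3,0,0,0,0,-2,-2,-3,0,0,0,0,-3,-2.9,-2,0,0,0,0,-3,-2.9,0,0,0,0,0,-2.2,-2,0,0,0,0,0,-1.1,-1,0,0,0,0,0,0,0,0,0,0,0,0,0,0,0,0]'

```text
time_s: 13.38
tcp_pos: [639.3, -58.2, 260.2]
eef_rot: [-0.001, 0.036, 0.999, 0.0]
wrist_force: [0.1, -0.0, -0.7]
finger_gap: -0.001
```

Run:
```python
from h import *
s=read_state();print(s['tcp_pos'],s['eef_rot'],s['wrist_force'],s['finger_gap'],s['joint_pos'])
cap('wrist','w8')
c=load('top0')
for p in [(437,172),(395,172),(485,165)]: print(px(c,*p).round())
```

```text
[639.27645569 -58.16922966 260.19016336] [-5.42803211e-04  3.60839560e-02  9.99348563e-01  3.20900016e-04] [ 0.127576   -0.03028485 -0.74307328] -0.0013371563683139103 [-1.58809843e-01  3.17211503e-01  1.56216505e+00  5.28879895e-04
  1.26337215e+00 -1.65758291e+00]
[ 763. -121.    1.]
[760. -16.   2.]
[ 785. -242.   -5.]
```

View pics/w8.png

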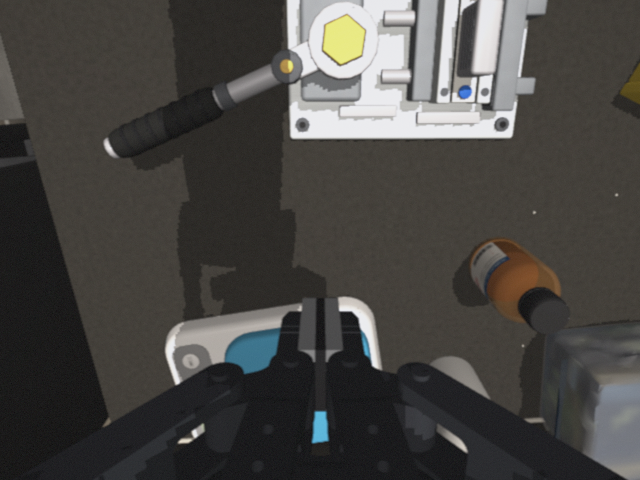

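Run:
```python
from h import *
c=load('w8')
for n,u,v,z in [('hex',345,40,75),('hinge',287,66,76),('gin',220,98,61),('gout',118,143,61),('tip',108,147,61)]:
    p=px(c,u,v,z=z); print(n,p.round(1)); 
h=np.array([519.4,-33.5])
for u,v,z in [(220,98,61),(118,143,61),(287,66,76)]:
    d=px(c,u,v,z=z)[:2]-h; print(np.linalg.norm(d),np.arctan2(d[1],d[0]))
for p in [(170,122),(440,60),(508,60)]:print(px(c,*p))
```

```text
hex [518.9 -32.6  75. ]
hinge [533.2 -75.9  76. ]
gin [ 551.4 -131.5   61. ]
gout [ 579.7 -218.9   61. ]
tip [ 582.3 -227.7   61. ]
103.12084220831233 -1.255170153489814
194.96653380496969 -1.2563467102573957
44.625021352898024 -1.2559054292901273
[ 566.21934098 -169.48079181   73.60123189]
[535.2333514   44.07757107  44.61451282]
[538.97016122  99.64510221  41.08037183]
```

Emit:
send_rows --series '[0,0,-0.13,0,0,0,0,0,0,-0.13,0,0,0,0,0,0,-0.128,0,0,0.5,0,0,0,0,0.6,-0.8,1,0,0,0,0,1.5,-2,2,0,0,0,0,1.9,-2.5,3,0,0,0,0,1.6,-2.2,3,0,0,0,0,1,-1.4,3,0,0,0,0,0,0,3,0,0,0,0,0,0,2.5,0,0,0,0,0,0,2,0,0,0,0,0,0,1.2,0,0,0,0,0,0,0.6,0,0,0,0,0,0,0,0,0,0,0,0,0,0,0]'

```text
time_s: 15.3
tcp_pos: [605.8, -164.4, 43.3]
eef_rot: [0.001, -0.157, 0.988, -0.0]
wrist_force: [0.4, 0.5, -0.8]
finger_gap: -0.001
```

Run:
```python
from h import *
s=read_state();print(s['tcp_pos'],s['eef_rot'],s['wrist_force'],s['finger_gap'],s['joint_pos'])
cap('wrist','w9')
cap('top','top9')
```

```text
[ 605.79955852 -164.40624447   43.27354201] [ 8.49746625e-04 -1.56958578e-01  9.87604712e-01 -4.63444829e-04] [ 0.39831946  0.4950346  -0.84216731] -0.001419995884688948 [-3.34351998e-01  5.38109194e-01  1.73391413e+00 -1.86169228e-05
  8.67633558e-01 -2.22035705e+00]
```

View pics/w9.png

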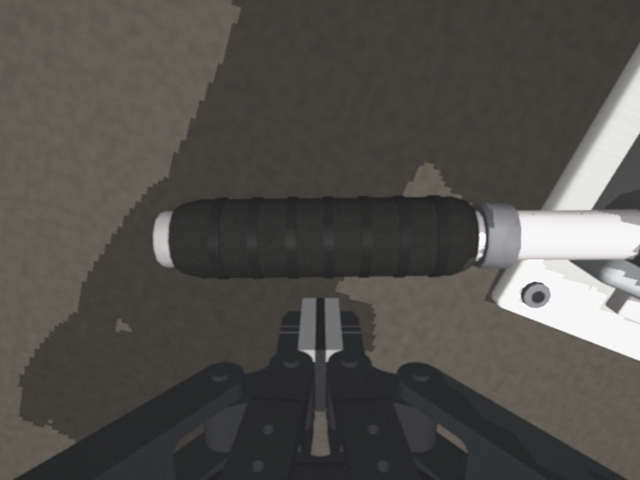

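View pics/top9.png

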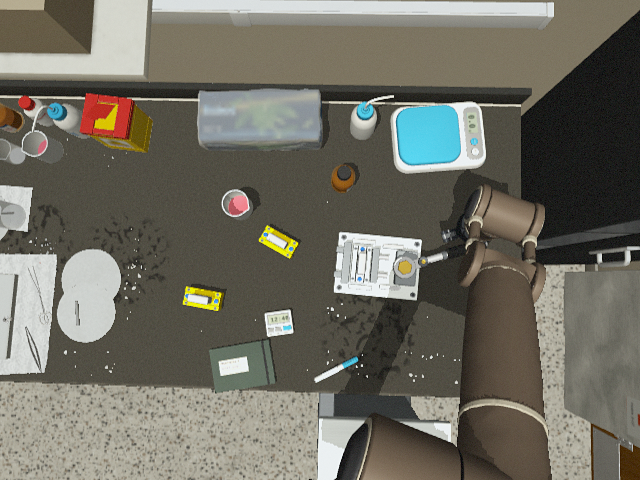

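Emit:
send_rows --series '[0,0,0,0.5,0,0,0,0,0,0,0.6,0,0,0,0,0,0,0.5,0,0,0,0,0,0.05,0.75,-0.12,0,0,0,0,0.05,0.75,-0.12,0,0,0,0,0.05,0.75,-0.12,0,0,0,0,0.05,0.75,-0.12,0,0,0,0,0.05,0.75,-0.12,0,0,0,0,0.05,0.75,-0.12,0,0,0,0,0,0,0,0,0,0,0,0,0,0,0,0]'

```text
time_s: 16.77
tcp_pos: [546.8, -184.8, 42.3]
eef_rot: [-0.0, -0.008, 1.0, -0.0]
wrist_force: [-0.2, -0.0, -0.2]
finger_gap: 0.003
```

Run:
```python
from h import *
s=read_state();print(s['tcp_pos'],s['eef_rot'],s['wrist_force'],s['torque'],s['joint_pos'])
cap('wrist','w10')
```

```text
[ 546.83954796 -184.84370015   42.34204312] [-2.04870352e-04 -8.03930366e-03  9.99967653e-01 -1.45410870e-04] [-0.16112155 -0.02528235 -0.20192765] [ 0.05281127 -0.02434158  0.03048897] [-4.01158011e-01  4.63757545e-01  1.85733500e+00 -5.87477627e-04
  8.20760394e-01 -1.98763260e+00]
```

View pics/w10.png

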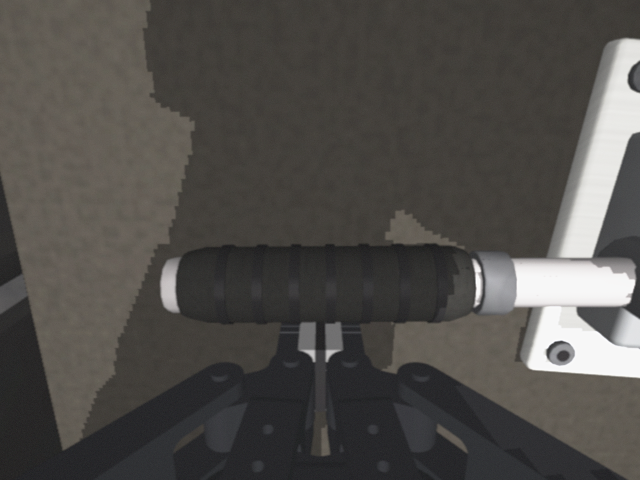

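Emit:
send_rows --series '[0,0,0.04,0.6,-0.09,0,0,0,0,0.04,0.6,-0.09,0,0,0,0,0.04,0.6,-0.09,0,0,0,0,0.03,0.45,-0.07,0,0,0,0,0,0,0,0,0,0,0,0,0,0,0,0]'

```text
time_s: 17.58
tcp_pos: [523.7, -187.2, 42.2]
eef_rot: [-0.001, 0.067, 0.998, 0.0]
wrist_force: [-0.0, -0.0, 0.4]
finger_gap: -0.004
```

Run:
```python
from h import *
s=read_state();print(s['tcp_pos'],s['eef_rot'],s['wrist_force'],s['torque'])
c=cap('wrist','w11')
T=np.array(c['T'])
for n in ['w10','w11']:
  c=load(n)
  a=px(c,200,284,z=61);b=px(c,440,284,z=61);print(n,a,b,np.arctan2(*(a-b)[[1,0]]))
```

```text
[ 523.67926717 -187.17311224   42.19578927] [-8.11295869e-04  6.71952274e-02  9.97739517e-01  9.96582818e-07] [-0.01934585 -0.03449781  0.44213203] [-0.00071203 -0.08289585  0.01354076]
w10 [ 523.96872989 -225.62402161   61.        ] [ 522.63308176 -146.64493743   61.        ] -1.5538865229114247
w11 [ 495.05235175 -224.15800512   61.        ] [ 505.57311468 -145.9363759    61.        ] -1.7044933914605291
```

View pics/w11.png

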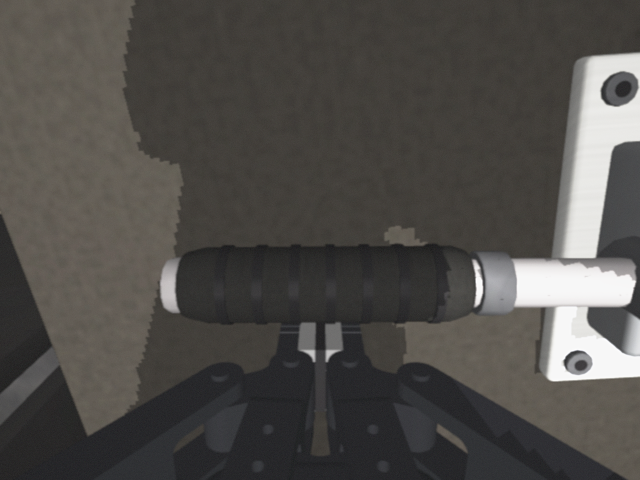

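Emit:
send_rows --series '[0,0,0.03,0.45,-0.07,0,0,0,0,0.03,0.45,-0.07,0,0,0,0,0.02,0.3,-0.05,0,0,0,0,0,0,0,0,0]'

```text
time_s: 18.12
tcp_pos: [511.8, -187.1, 42.3]
eef_rot: [-0.0, 0.107, 0.994, 0.0]
wrist_force: [2.2, -0.5, -0.6]
finger_gap: -0.0
```

Emit:
send_rows --series '[0,0,0.02,0.3,-0.05,0,0,0,0,0.02,0.3,-0.05,0,0,0,0,0,0,0,0,0]'

```text
time_s: 18.5
tcp_pos: [505.7, -186.6, 42.2]
eef_rot: [-0.0, 0.127, 0.992, 0.0]
wrist_force: [2.1, 0.2, -0.2]
finger_gap: -0.002
```

Emit:
send_rows --series '[0,0,0.02,0.3,-0.05,0,0,0,0,0.02,0.3,-0.05,0,0,0,0,0,0,0,0,0]'

```text
time_s: 18.88
tcp_pos: [502.3, -186.5, 42.7]
eef_rot: [0.003, 0.148, 0.989, -0.0]
wrist_force: [7.6, 0.5, -3.8]
finger_gap: 0.003
```

Run:
```python
from h import *
s=read_state();print(s['tcp_pos'],s['eef_rot'],s['wrist_force'],s['torque'])
c=cap('wrist','w12'); c=cap('top','top12'); crop('top12',320,215,500,315,4,'c12')
```

```text
[ 502.26947619 -186.53372097   42.71033384] [ 2.64363655e-03  1.47601055e-01  9.89043419e-01 -2.32961675e-04] [ 7.62047494  0.4887589  -3.831251  ] [ 0.09237927 -1.17527333 -0.02887907]
```

View pics/w12.png

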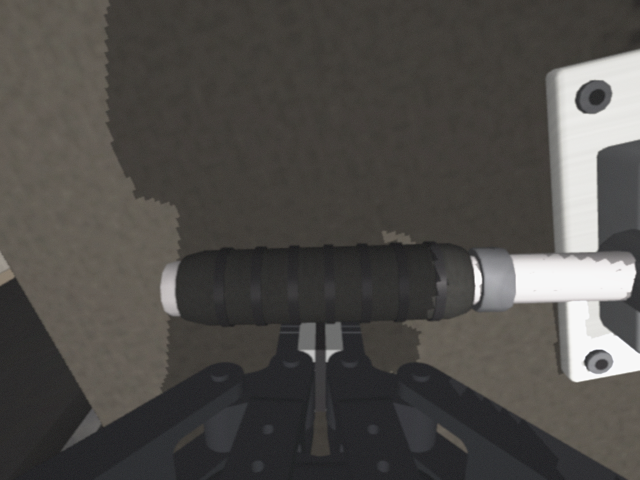

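View pics/c12.png

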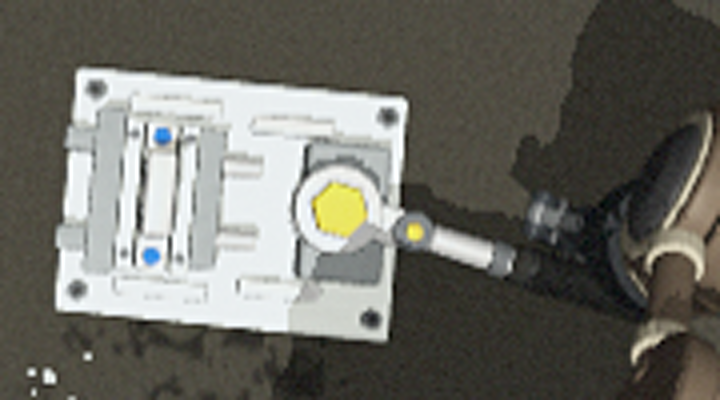

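Emit:
send_rows --series '[0,0,0.02,0.3,-0.05,0,0,0,0,0.03,0.35,-0.08,0,0,0,0,0.03,0.35,-0.08,0,0,0,0,0.03,0.35,-0.08,0,0,0,0,0,0,0,0,0]'

```text
time_s: 19.6
tcp_pos: [491.1, -185.6, 43.2]
eef_rot: [0.005, 0.202, 0.979, -0.0]
wrist_force: [11.9, 0.3, -8.7]
finger_gap: 0.002
```

Run:
```python
from h import *
s=read_state();print(s['tcp_pos'],s['eef_rot'],s['wrist_force'],s['torque'])
c=cap('wrist','w13'); c=cap('top','top13'); crop('top13',320,215,500,315,4,'c13')
```

```text
[ 491.06680002 -185.55635723   43.17744413] [ 5.49664510e-03  2.01982121e-01  9.79373699e-01 -4.08344259e-04] [11.90113163  0.32987825 -8.70464004] [ 0.01302498 -1.8841296   0.01767161]
```

View pics/w13.png

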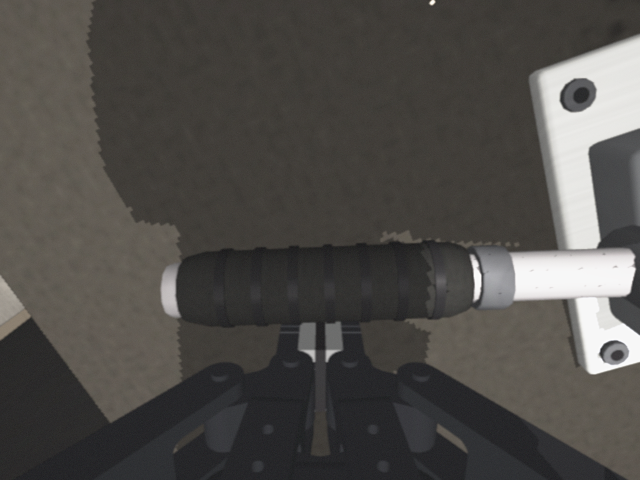

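View pics/c13.png

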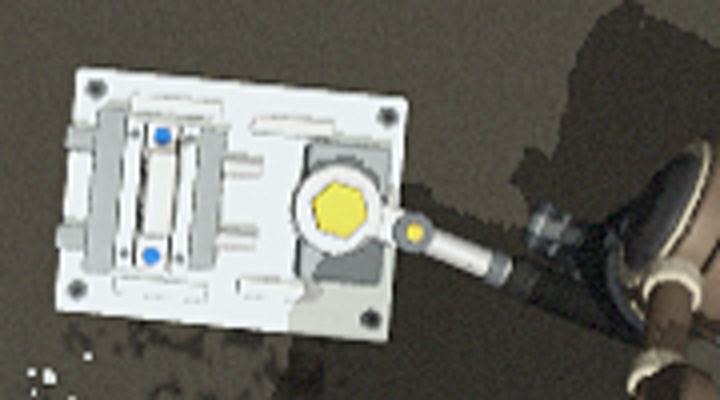

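```bash
cat > ang.py <<'E'
from h import *
def ang(n,dbg=False):
    c=load(n); g=cv2.cvtColor(c['frame'],cv2.COLOR_RGB2GRAY)
    # fit grip centreline: dark rows per column
    H=None;pts=[]
    for u in range(215,420,5):
        col=c['depth'][225:340,u]; 
        P=np.array([px(c,u,v,d=float(col[v-225])) for v in range(225,340) if col[v-225]>0])
        m=P[:,2]>58
        m&=np.abs(P[:,2]-66)<9
        rows=np.arange(225,340)[m[:115]] if len(m)==115 else []
        if len(rows)<20: continue
        # depth-weighted: take world points' mid along lateral
        Q=P[m]; w=Q[Q[:,2]>Q[:,2].max()-4]; pts.append(w[:,:2].mean(0))
    pts=np.array(pts); m=pts.mean(0); d=np.linalg.svd(pts-m)[2][0]; d*=-np.sign(d[1])
    return m,np.arctan2(d[1],d[0]),len(pts)
if __name__=='__main__':
    for n in ['w9','w10','w11','w12','w13']:
        m,a,k=ang(n); hinge=np.array([519.2,-33.3])
        # perpendicular distance of axis from line (0 if straight); 45*sin(bend)
        u=np.array([np.cos(a),np.sin(a)]); r=m-hinge; print(n,m.round(1),round(a,4),k,'perp',round(float(u[0]*r[1]-u[1]*r[0]),2))
E
python3 ang.py
```

```text
w9 [ 569.5 -179.7] -1.2608 26 perp 3.22
w10 [ 521.3 -188.2] -1.5524 29 perp -0.72
w11 [ 498.4 -185.3] -1.6933 26 perp -2.09
w12 [ 477.7 -181.3] -1.841 23 perp -0.48
w13 [ 467.5 -176.9] -1.9382 28 perp 3.29
```

Emit:
send_rows --series '[0,0,0.03,0.4,-0.08,0,0,0,0,0.03,0.4,-0.08,0,0,0,0,0.03,0.4,-0.08,0,0,0,0,0,0,0,0,0,0,0,0,0,0,0,0]'

```text
time_s: 20.32
tcp_pos: [480.2, -183.4, 43.5]
eef_rot: [0.007, 0.246, 0.969, -0.001]
wrist_force: [13.2, -0.6, -7.4]
finger_gap: 0.002
```

Run:
```python
from h import *
from ang import ang
s=read_state();print(s['tcp_pos'],s['eef_rot'],s['wrist_force'],s['torque'])
c=cap('wrist','w14'); c=cap('top','top14'); crop('top14',320,215,500,315,4,'c14')
print(ang('w14'))
```

```text
[ 480.18941085 -183.42480992   43.53906544] [ 6.66230133e-03  2.45741923e-01  9.69312221e-01 -5.82436185e-04] [13.15946151 -0.63373605 -7.3514968 ] [-0.19043658 -2.06471962 -0.07119277]
(array([ 455.99786043, -176.04788626]), np.float64(-2.0353031703683078), 27)
```

View pics/c14.png

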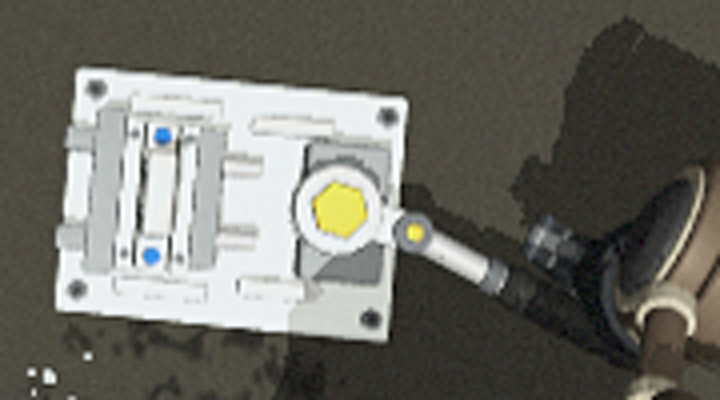

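Emit:
send_rows --series '[0,0,-0.02,-0.3,0.05,0,0,0,0,-0.03,-0.4,0.08,0,0,0,0,-0.03,-0.4,0.08,0,0,0,0,-0.03,-0.4,0.08,0,0,0,0,-0.03,-0.4,0.08,0,0,0,0,-0.03,-0.4,0.08,0,0,0,0,-0.03,-0.4,0.08,0,0,0,0,0,-0.6,0,0,0,0,0,0,-1,0,0,0,0,0,0,-1,0,0,0,0,0,0,-1,0,0,0,0,0,0,-0.5,0,0,0,0,0,0,0,0,0,0,0,0,0,0,0,0,0,0]'

```text
validation failed for argument at $.se...
```

Run:
```python
from h import *
s=read_state();print(s['tcp_pos'],s['eef_rot'],s['wrist_force'],s['torque'])
c=cap('wrist','w15'); c=cap('top','top15'); crop('top15',320,215,500,315,4,'c15')
```

```text
[ 480.24370867 -183.41842882   43.53261798] [ 6.68025598e-03  2.45729472e-01  9.69315256e-01 -5.79426831e-04] [12.63383638 -0.44089775 -7.52334573] [-2.21301617e-01 -2.08536493e+00  1.38646947e-03]
```

View pics/c15.png

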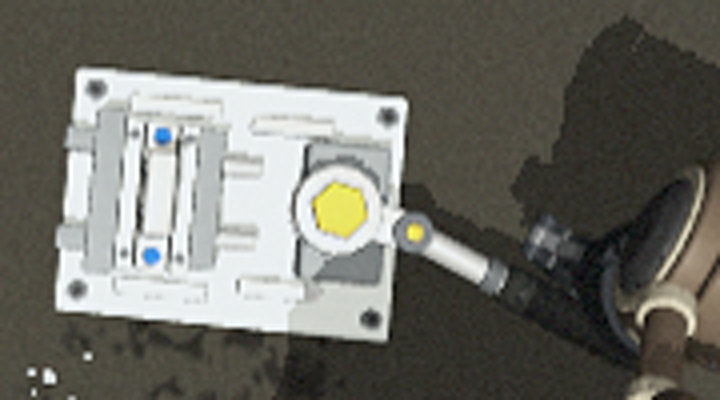

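View pics/w15.png

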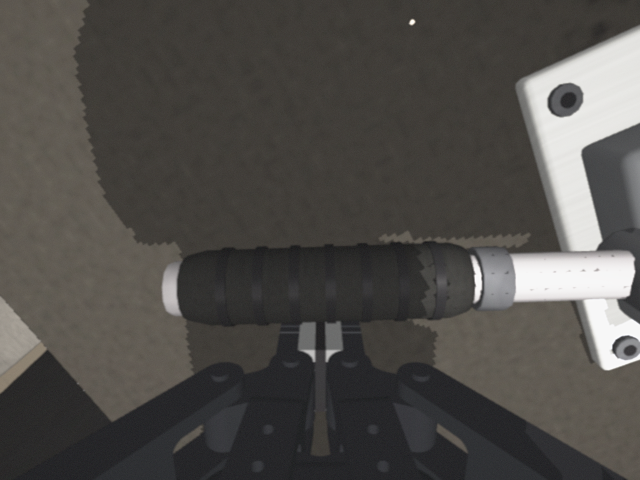

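The call was refused for a row-count slip and the arm is still holding the broken-over position, so I'm resending it.

Emit:
send_rows --series '[0,0,-0.02,-0.3,0.05,0,0,0,0,-0.03,-0.4,0.08,0,0,0,0,-0.03,-0.4,0.08,0,0,0,0,-0.03,-0.4,0.08,0,0,0,0,-0.03,-0.4,0.08,0,0,0,0,-0.03,-0.4,0.08,0,0,0,0,-0.03,-0.4,0.08,0,0,0,0,0,-0.6,0,0,0,0,0,0,-1,0,0,0,0,0,0,-1,0,0,0,0,0,0,-1,0,0,0,0,0,0,-0.5,0,0,0,0,0,0,0,0,0,0]'

```text
time_s: 22.15
tcp_pos: [541.0, -199.5, 42.2]
eef_rot: [-0.0, 0.147, 0.989, -0.0]
wrist_force: [-0.3, 0.3, -0.3]
finger_gap: 0.003
```

Run:
```python
from h import *
s=read_state();print(s['tcp_pos'],s['eef_rot'],s['wrist_force'],s['torque'])
c=cap('wrist','w16'); c=cap('top','top16'); crop('top16',320,215,500,315,4,'c16')
```

```text
[ 540.95593904 -199.5236106    42.23903559] [-1.97479573e-05  1.46834320e-01  9.89161100e-01 -3.02442618e-05] [-0.30214025  0.26248592 -0.3394567 ] [ 0.02327408 -0.05812792 -0.02959494]
```

View pics/c16.png

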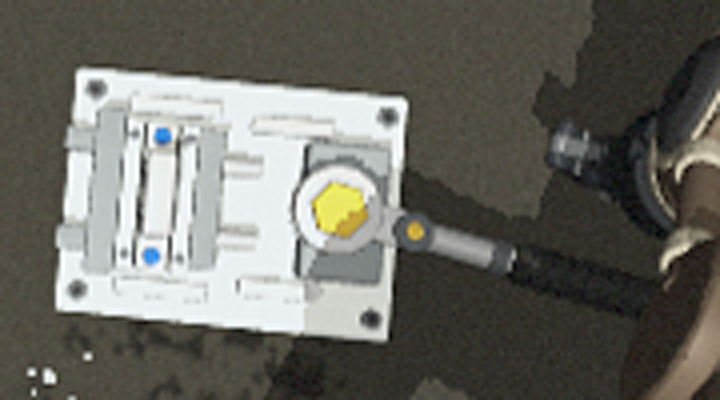

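View pics/w16.png

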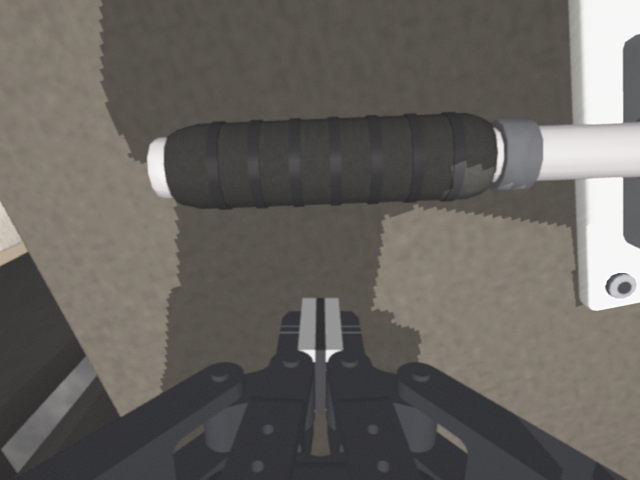

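Emit:
send_rows --series '[0,0,0,0,0,-1,0,0,0,0,0,0,-2.5,0,0,0,0,0,0,-3.5,0,0,0,0,0,0,-3.5,0,0,0,0,0,0,-3.5,0,0,0,0,0,0,-3.5,0,0,0,0,-0.5,1,-2.5,0,0,0,0,-1,2.5,-1,0,0,0,0,-1.2,3.5,0,0,0,0,0,-1.2,4,0,0,0,0,0,-1,3,0,0,0,0,0,-0.6,1.8,0,0,0,0,0,0,0.5,0,0,0,0,0,0,0,0,0]'

```text
time_s: 24.0
tcp_pos: [640.1, -59.8, 252.3]
eef_rot: [-0.0, 0.147, 0.989, -0.0]
wrist_force: [-0.7, -0.0, -0.3]
finger_gap: -0.002
```

Run:
```python
from h import *
s=read_state();print(s['time_s'],s['tcp_pos'],s['wrist_force'])
cap('wrist','w17'); cap('top','top17');
```

```text
24.0 [640.07159313 -59.78958158 252.27212318] [-0.68359718 -0.00266387 -0.28528277]
```

View pics/w17.png

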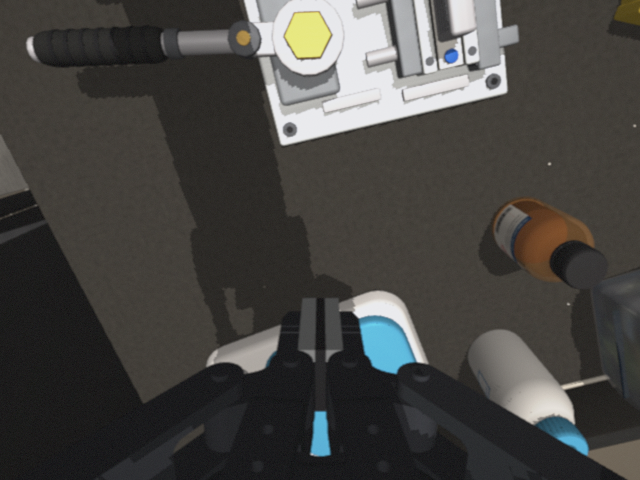

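View pics/top17.png

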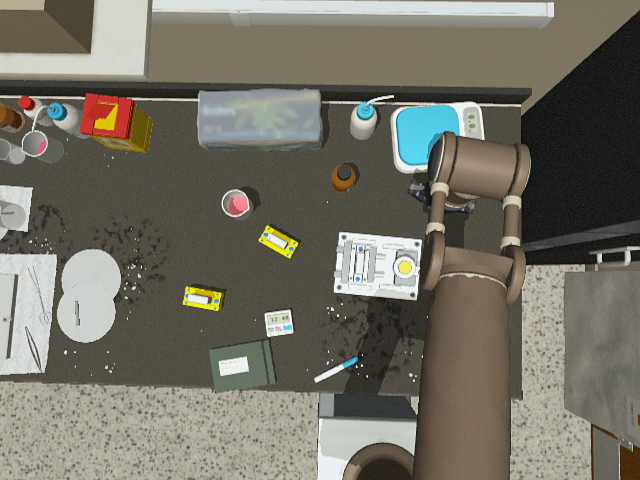

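Run:
```python
from h import *
c=load('w17')
a=[px(c,*p)[:2] for p in []]
hx=px(c,308,35,z=75)[:2];hg=px(c,244,39,z=76)[:2];g1=px(c,163,43,z=61)[:2];g2=px(c,40,48,z=61)[:2]
f=lambda d:round(float(np.arctan2(d[1],d[0])),3)
print(f(hg-hx),f(g2-g1),f(g2-hx),f(g1-hx),hx)
phi=-.0715; ex=np.array([np.cos(phi),np.sin(phi)]);ey=np.array([-ex[1],ex[0]])
crop('w17',350,0,530,110,4.2,'c17')
t=load('top17')
pl=[px(t,320+u/4,215+v/4,z=32)[:2] for u,v in [(162,136),(151,256)]];m=(pl[0]+pl[1])/2
print('cell',m@ex,m@ey,f(pl[0]-pl[1]))
```

```text
-1.806 -1.829 -1.832 -1.834 [518.767231   -33.41957024]
cell 519.5867904027791 107.72754301847229 -0.07
```

View pics/c17.png

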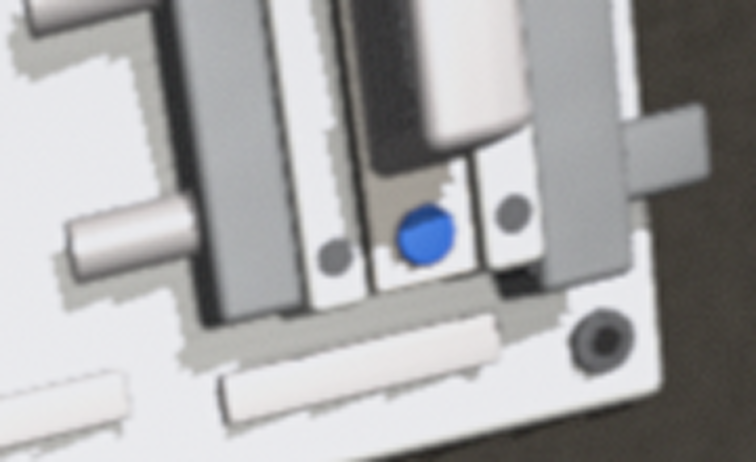

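```bash
python3 -c "
from workcell import *
print(job_done())"
```

```text
the job is handed in; nothing more can be done
None
```

I set the flow cell on the clamp bed and released it, then swung the wrench clockwise with closed fingers until the hinge broke over. After that I eased off and backed clear. The job was handed in at about 24 s; no verdict is reported.

**Last checks:**
- **Cell position:** the cell is about 0 mm along and 0.6 mm across from the clamped position, aligned with the jaws to about 0.002 rad. It stands flat with both jaws against it in the image.
- **Tightening:** the wrench turned about 0.57 rad before it came tight. Resistance first rose to 7.6 N, then held at about 12–13 N as the hinge bent.
- **Break-over:** the bend peaked at about 0.19–0.20 rad, between the 0.10 needed and the 0.42 limit.
- **Handle now:** straight again to within about 0.03 rad, with the hinge where it was when the screw came tight.
- **Bystanders:** the bottle, beaker and timer look unmoved in the overhead view. The arm is clear and touching nothing.

**Slip:** one move call was refused because I miscounted its numbers. The arm just held still and I resent it.

**Not measured:** I have no direct reading of the screw angle or the jaw force. "Tight" rests on the rise in force, the fixed hinge position and the images.

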